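Rack the sugar tins and hold up the full one

TASK

Three identical closed sugar tins stand about on the worktop; two are nearly empty and one is full, which you can only tell by lifting them. Put the two lighter tins away in the oak rack, upright, let go and each fully down in a well of its own, and find the heaviest, the full one: finish while holding it up in the gripper, upright and still, with its underside at least 15 cm above the worktop, so that I can see which one to open next. Never knock a tin over, and leave the other things on the worktop where they are.

Things in the scene. Friction and masses are not known exactly. Their poses are not given: they have to be found in the camera images.
- tin_a: one of three look-alike closed slip-lid tins: dark green, cream label band, thin brass rings. 60 mm wide, 104 mm tall; origin at the centre of its underside, z up. The full one weighs 0.36 to 0.44 kg, the two others 0.13 to 0.19 kg; their places are mixed at each start. Starts upright on the worktop between robot and rack, tins at least 80 mm apart (centres), in no order. Grip round the upper half
- tin_b: one of three look-alike closed slip-lid tins: dark green, cream label band, thin brass rings. 60 mm wide, 104 mm tall; origin at the centre of its underside, z up. The full one weighs 0.36 to 0.44 kg, the two others 0.13 to 0.19 kg; their places are mixed at each start. Starts upright on the worktop between robot and rack, tins at least 80 mm apart (centres), in no order. Grip round the upper half
- tin_c: one of three look-alike closed slip-lid tins: dark green, cream label band, thin brass rings. 60 mm wide, 104 mm tall; origin at the centre of its underside, z up. The full one weighs 0.36 to 0.44 kg, the two others 0.13 to 0.19 kg; their places are mixed at each start. Starts upright on the worktop between robot and rack, tins at least 80 mm apart (centres), in no order. Grip round the upper half
- rack: fixed oak rack: block 96 x 246 x 26 mm, three wells in a row along its y, 80 mm between centres; end cheeks 12 mm thick, 40 mm high (270 mm over all); lip 36 mm high along its far (+x) edge. Origin under its centre at worktop height; x away from the robot, y left along the row, z up; turned by up to 0.15 rad. Tins in it are best gripped with the fingers closing along its x
- well_left (a point): left-hand well, a round well of the rack: centre of its flat floor, 11 mm above the worktop; 66 mm wide with a small chamfer at the mouth, 15 mm deep; z up, x and y as the rack's
- well_middle (a point): middle well, a round well of the rack: centre of its flat floor, 11 mm above the worktop; 66 mm wide with a small chamfer at the mouth, 15 mm deep; z up, x and y as the rack's
- well_right (a point): right-hand well, a round well of the rack: centre of its flat floor, 11 mm above the worktop; 66 mm wide with a small chamfer at the mouth, 15 mm deep; z up, x and y as the rack's
- mixer_tap: fixed swan-neck mixer tap behind the sink, left of the work: its column stands 78 mm behind (+x of) this origin, its neck rises to 0.36 m and reaches about 0.18 m from the column, towards the robot and to its left; the levers stand 86 mm to each side of the column, 175 mm high. Keep the arm clear of it
- beaker: bystander: white beaker, 85 mm wide, 96 mm tall, loose, on the worktop to the right of the work; origin under its centre
- jam_jar: bystander: empty glass jar, 64 mm wide, 98 mm tall, loose, on the worktop to the right of the work; origin under its centre
- garlic: bystander: garlic bulb, 54 mm wide, 53 mm tall, loose, at the back of the worktop near the tap; origin under its centre

How it is judged:
By the outcome, as a careful person would: the job done as asked, in the order asked, and still so for the second after the job is handed in, while the arm keeps its last pose, push and grip.
It also fails if it takes over 72 s, if anything falls off the work surface, if the arm or the gripper's body presses on something with over 40 N, if the wrist force passes 120 N, or if a joint passes its speed limit or range.

ROBOT

A 6-joint arm with a two-finger parallel gripper is mounted at the origin on a cart in front of the work surface, level with it; the furniture and walls round the work are solid. World frame = base frame: x ahead of the robot, y to its left, z up, the work surface at z = 0. Lengths are in m, angles in rad, forces in N, time in s.
With the tool pointing down it reaches from about 0.275 to 0.875 m from the base axis. Payload 12.5 kg.
Tool frame: the origin (TCP) lies on the centre line of the jaws, within the pads' length; the fingertips stand r.finger_overhang ahead of it and the grasp point (between the pads) lies 3 mm ahead of it (r.finger_overhang is the distance from the TCP to the fingertips, in m); z points along the fingers, y is the line along which they close (so a half turn about z gives the same grasp; the last joint's range is limited). The gripper opens to 85 mm and grips with 20 to 120 N. Pads are 22 mm wide; open, the fingers measure 114 mm over their backs; the gripper's body (76 mm by 85 mm) begins 54 mm behind the grasp point. The pads swing forward as they close: fully open they stand 13 mm farther back than shut.
Start: joints at [1.188, 0.351, 1.652, -0, 1.139, -0.085], TCP at [0.161, 0.526, 0.225] pointing down, gripper open.
Joint ranges: [-2.75, 2.75], [-0.79, 2.1], [0.01, 2.65], [-1.57, 4.71], [0.07, 3.14], [-2.87, 2.87]. Speed limits (rad/s): [2.22, 2.22, 2.79, 3.14, 3.14, 3.14].

INTERFACE

Orientations are given as a unit quaternion [x, y, z, w].
In Python, from cell import r, optics gives the robot as it stands. The module is installed in compiled form; this text tells all that it offers. Calls block until the motion is done:
- r.move_to(position, orientation): joint-space move of the TCP to a pose.
- r.move_linear(position, rot=None, vel=0.15): straight line of the TCP; rot=None keeps the orientation; vel is the mean speed in m/s.
- r.set_joints(angles): joint-space move.
- r.set_gripper(opening, squeeze=None): opening from 0.0 (shut) to 1.0 (fully open); squeeze is the grip in N (None keeps the last); returns when the fingers have stopped.
- r.sleep(seconds).
- r.inverse_kinematics(position, orientation): joint angles nearest the present ones, or None.
- optics.get_image(name): name is "scene" or "top" or "wrist"; returns a dict with "pixels" (400x640x3 uint8, red, green, blue), "depth" (400x640 float32, m along the optical axis (not along the pixel's ray), 0 where there is no reading), "fx", "fy", "cx", "cy" (pixels), "camera_from_world" (4x4, takes a point from world to camera coordinates); the wrist camera has in their place "mount" (4x4, takes a point from camera to tool coordinates, whose origin is the TCP and whose axes are the flange's). Camera axes: x right, y down, z forward; pixel columns grow to the right and rows downward; lengths in m; the calibration is good to about 2 mm. A picture is of the moment at which its call begins: read the wrist's pose just before it.
A pose or a line that the arm cannot do raises r.PlanningError and nothing moves.
- r.hand_in(): hands the job in; it is judged then, once.
Readings, each from a call of its own:
- r.current_t(): time.
- r.current_q(): joint angles.
- r.current_qvel(): joint speeds.
- r.current_effort(): joint torques, N m.
- r.current_tool_pos(): TCP position.
- r.current_ee_rot(): TCP orientation.
- r.current_contact_force(): force on the tool from outside, world axes, zero at the start.
- r.current_torque(): the same for the moment, N m.
- r.current_opening(): opening from 0.0 (shut) to 1.0 (fully open).
- r.current_finger_force(): force on a finger pad.
Only numpy, scipy, OpenCV 4.12 (cv2) and the standard library are available. Lean on these libraries where they do the work, as an engineer would, in place of code of your own. Each camera call takes 0.05 s, during which the arm holds its last target. There are 200 camera calls.

## Working session

There is one attempt and no reset: what is moved stays moved. The work goes in short steps, each a Python script; the robot and the scene stay as the last script left them, time stands still between calls to the robot, and variables do not carry over. Pictures are saved under pics/ and viewed, at most 10 in all, crops included, and the job is handed in when it is done.

```bash
mkdir -p pics
python3 - <<'E'
from cell import r, optics
import cv2,numpy as np
for n in("top","scene"):
    d=optics.get_image(n); np.savez(f"{n}.npz",**d)
    cv2.imwrite(f"pics/{n}0.png",d["pixels"][:,:,::-1]); print(n,d["fx"],d["cx"],d["cy"],np.linalg.inv(d["camera_from_world"]).round(3))
print(r.finger_overhang,r.current_t(),r.current_ee_rot(),r.current_opening())
E
```

```text
top 364.8573354326095 323.975461846705 198.45351129729593 [[ 0.071 -0.977  0.202  0.408]
 [-0.997 -0.07   0.012 -0.174]
 [ 0.003 -0.203 -0.979  0.923]
 [ 0.     0.     0.     1.   ]]
scene 434.60702084266285 316.7932304442718 200.4675976328786 [[ 0.45  -0.384  0.806 -0.422]
 [-0.893 -0.188  0.409 -0.643]
 [-0.005 -0.904 -0.427  0.562]
 [ 0.     0.     0.     1.   ]]
0.022 0.1 [ 1.48354365e-01  9.88934143e-01 -4.76298949e-04 -1.29541644e-04] 1.0003788157838127
```

View pics/top0.png

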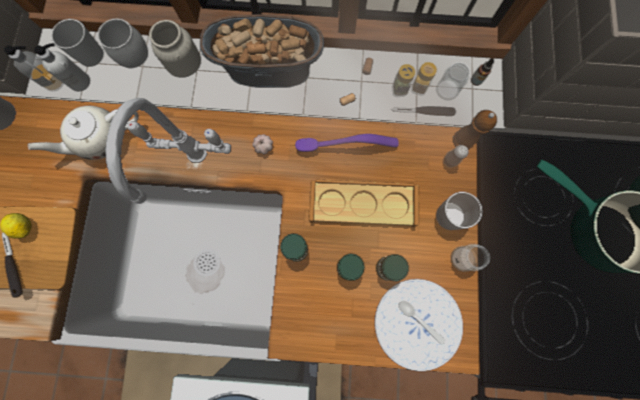

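View pics/scene0.png

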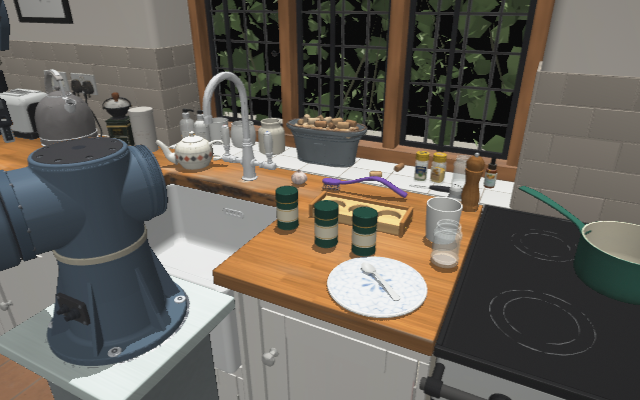

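The top view shows the tins at about (293,247), (350,267) and (394,267). The rack is around (363,204) with its wells at (331,203), (363,204) and (395,205). The beaker is at (461,212), the jar at (471,258) and the tap on the left.

```bash
cat > h.py <<'E'
import cv2,numpy as np
def pts(d):
    "world point of each pixel from depth"
    v,u=np.mgrid[:400,:640]; z=d["depth"].astype(float)
    P=np.stack([(u-d["cx"])/d["fx"]*z,(v-d["cy"])/d["fy"]*z,z],-1)
    M=np.linalg.inv(d["camera_from_world"]); return P@M[:3,:3].T+M[:3,3]
def ray(d,u,v,h):
    "pixel onto plane z=h"
    M=np.linalg.inv(d["camera_from_world"]); k=M[:3,:3]@[(u-d["cx"])/d["fx"],(v-d["cy"])/d["fy"],1]
    return M[:3,3]+k*(h-M[2,3])/k[2]
E
python3 - <<'E'
from h import *
d=dict(np.load("top.npz")); P=pts(d); ok=d["depth"]>0
X,Y,Z=P[...,0],P[...,1],P[...,2]
roi=ok&(X>.25)&(X<.75)&(Y<.1)&(Y>-.6)
m=(roi&(Z>.09)&(Z<.115)).astype(np.uint8)
n,l,s,c=cv2.connectedComponentsWithStats(m)
for i in range(1,n):
    if s[i,4]>60:
        q=P[l==i]; (cx,cy),rad=cv2.minEnclosingCircle(q[:,:2].astype(np.float32))
        print("top",c[i].round(),s[i,4],np.array([cx,cy,rad]).round(4),q[:,2].mean().round(4),ray(d,*c[i],.104).round(4))
m=(roi&(Z>.016)&(Z<.05)&(X>.45)&(X<.62)&(Y>-.42)&(Y<-.05)).astype(np.uint8)
n,l,s,c=cv2.connectedComponentsWithStats(m)
for i in range(1,n):
    if s[i,4]>100:
        q=P[l==i]; print("rack",c[i].round(),s[i],cv2.minAreaRect(q[:,:2].astype(np.float32)),np.histogram(q[:,2],bins=[.016,.02,.024,.028,.032,.036,.04,.044])[0])
        top=q[(q[:,2]>.031)]; print(cv2.minAreaRect(top[:,:2].astype(np.float32)))
print("worktop z",np.median(Z[300:340,300:340]))
E
python3 - <<'E'
import cv2
i=cv2.imread("pics/top0.png")[170:290,270:430]; cv2.imwrite("pics/crop0.png",cv2.resize(i,None,fx=5,fy=5,interpolation=2))
E
```

```text
top [463. 209.] 200 [ 0.5753 -0.4846  0.043 ] 0.0946 [ 0.5746 -0.4819  0.104 ]
top [293. 246.] 563 [ 0.4636 -0.102   0.03  ] 0.1028 [ 0.4631 -0.1023  0.104 ]
top [477. 257.] 151 [ 0.4705 -0.5163  0.0267] 0.096 [ 0.4695 -0.5135  0.104 ]
top [350. 267.] 580 [ 0.428  -0.2336  0.0299] 0.1029 [ 0.4275 -0.2332  0.104 ]
top [394. 267.] 600 [ 0.4338 -0.3309  0.0301] 0.1027 [ 0.4335 -0.3299  0.104 ]
rack [362. 209.] [ 308  186  111   41 1975] ((0.5800016522407532, -0.26172274351119995), (0.08687426149845123, 0.2701261341571808), 1.5521143674850464) [  50  191 1216  183   32  181  122]
((0.5802226066589355, -0.26173561811447144), (0.08563356101512909, 0.27024343609809875), 1.3746519088745117)
worktop z 0.0002724409125498539
```

View pics/crop0.png

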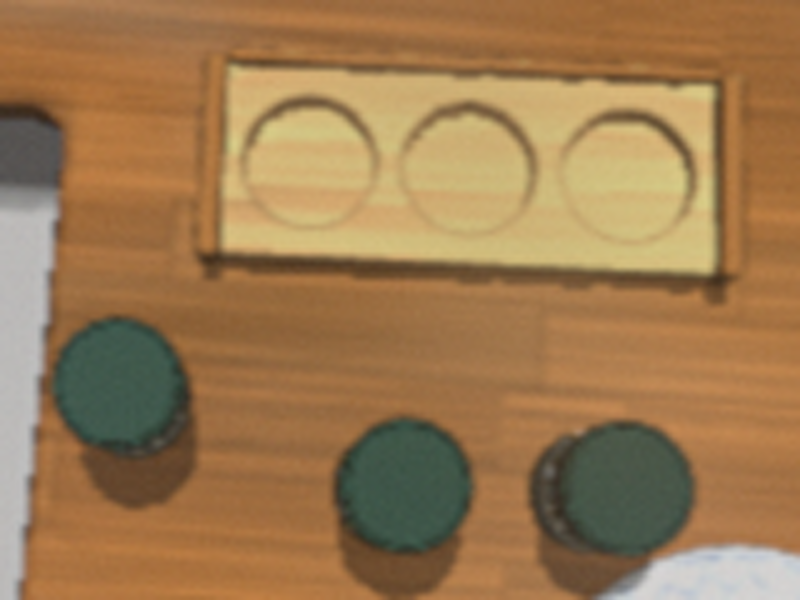

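The crop shows the well mouths at crop pixels (310,162), (468,168) and (627,175). All wells are empty, and the tin lids are clear green discs.

Run:
```python
from h import *
from cell import r,optics
d=dict(np.load("top.npz")); P=pts(d)
w=np.array([ray(d,270+(x+.5)/5-.5,170+(y+.5)/5-.5,.026) for x,y in((310,162),(468,168),(627,175))]); print(w.round(4))
t=(P[...,2]>.12)&(P[...,1]>.03)&(P[...,1]<.5)&(P[...,0]<.75)&(P[...,0]>.35); q=P[t]; print("tap",q.min(0),q.max(0)); print("tap nearest robot",q[q[:,0].argmin()])
print(optics.get_image("wrist")["mount"].round(3))
for h in(np.hypot(*q[:,:2].T).min(),): print("min radius",h)
```

```text
[[ 0.5854 -0.1831  0.026 ]
 [ 0.588  -0.2622  0.026 ]
 [ 0.5901 -0.3418  0.026 ]]
tap [0.51464122 0.08370309 0.1201455 ] [0.72453514 0.44322551 0.3638684 ]
tap nearest robot [0.51464122 0.18805309 0.24041899]
[[-0.    -0.947 -0.321  0.081]
 [ 1.     0.    -0.     0.   ]
 [ 0.    -0.321  0.947 -0.15 ]
 [ 0.     0.     0.     1.   ]]
min radius 0.5476508673094284
```

```bash
cat >> h.py <<'E'
from scipy.spatial.transform import Rotation as Ro
def down(yaw): return (Ro.from_euler('z',yaw)*Ro.from_euler('x',np.pi)).as_quat()
def wrist(r,optics):
    "wrist picture with its camera_from_world filled in"
    T=np.eye(4); T[:3,:3]=Ro.from_quat(r.current_ee_rot()).as_matrix(); T[:3,3]=r.current_tool_pos()
    d=optics.get_image("wrist"); d["camera_from_world"]=np.linalg.inv(T@d["mount"]); return d
E
python3 - <<'E'
from h import *
from cell import r,optics
for s in(1,-1): print([ (r.inverse_kinematics(p,down(.03+s*np.pi/2)) or [0]*6)[5] if False else np.round(r.inverse_kinematics(p,down(.03+s*np.pi/2)),2) for p in([.43,-.33,.08],[.588,-.2,.2],[.46,-.1,.08])])
q0=down(np.arctan2(0,-1))
r.move_linear([.12,.40,.30],vel=.25)
r.move_to([.35,-.1,.33],down(np.pi)); r.move_to([.47,-.23,.33],down(np.pi))
print(r.current_t(),r.current_q())
d=wrist(r,optics); np.savez("w1.npz",**d); cv2.imwrite("pics/w1.png",d["pixels"][:,:,::-1]); print(d["fx"],d["cx"],d["cy"])
E
```

```text
[array([-0.74,  0.53,  1.79,  0.  ,  0.82, -0.77]), array([-0.4 ,  0.5 ,  1.48,  0.  ,  1.15, -0.43]), array([-0.31,  0.43,  1.97, -0.  ,  0.74, -0.34])]
[array([-0.74,  0.53,  1.79, -0.  ,  0.82,  2.37]), array([-0.4 ,  0.5 ,  1.48, -0.  ,  1.15,  2.71]), array([-0.31,  0.43,  1.97, -0.  ,  0.74,  2.8 ])]
3.6333 [-5.43098001e-01  2.11017880e-01  1.57691139e+00  1.72689204e-04
  1.35452622e+00 -2.11435289e+00]
311.7840593154839 318.99866591536863 195.63862608034836
```

View pics/w1.png

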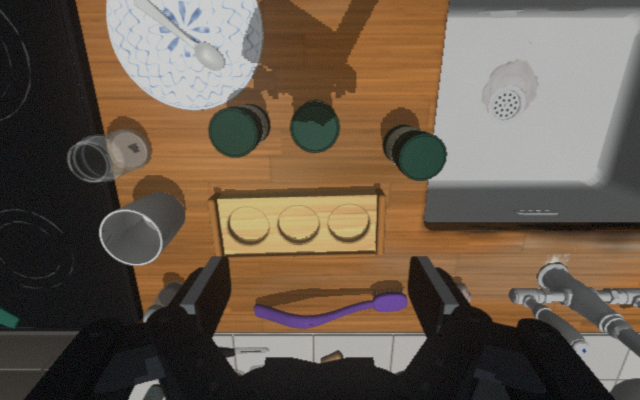

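The wrist view shows the wells at (248,224), (299,223) and (349,222), and the tin lids at (236,131), (315,126) and (420,156). Next I measure the rims from depth.

Run:
```python
from h import *
for f in("w1","top"):
    d=dict(np.load(f+".npz")); P=pts(d); X,Y,Z=np.moveaxis(P,-1,0)
    m=((Z>.09)&(Z<.115)&(X>.38)&(X<.52)&(Y<0)&(Y>-.4)).astype(np.uint8)
    n,l,s,c=cv2.connectedComponentsWithStats(m)
    for i in range(1,n):
        if s[i,4]>100: print(f,"tin",s[i,4],ray(d,*c[i],.104).round(4))
    flo=((Z<.0225)&(X>.53)&(X<.65)&(Y>-.385)&(Y<-.14)).astype(np.uint8)
    n,l,s,c=cv2.connectedComponentsWithStats(flo,connectivity=4)
    for i in range(1,n):
        if s[i,4]>150:
            k=max(cv2.findContours((l==i).astype(np.uint8),cv2.RETR_EXTERNAL,cv2.CHAIN_APPROX_NONE)[0],key=len)
            q=np.array([ray(d,*p,.026)[:2] for p in k[:,0]],np.float32)
            print(f,"well",s[i,2:],ray(d,*c[i],.026).round(4),np.round(cv2.fitEllipse(q)[0],4),np.round(cv2.fitEllipse(q)[1],4))
    g=d["pixels"].astype(int)
    o=((Z>.028)&(Z<.044)&(X>.5)&(X<.66)&(Y>-.42)&(Y<-.1))
    q=P[o][:,:2].astype(np.float32); print(cv2.minAreaRect(q))
```

```text
w1 tin 2002 [ 0.4296 -0.2353  0.104 ]
w1 tin 2066 [ 0.4351 -0.3314  0.104 ]
w1 tin 1959 [ 0.4642 -0.1055  0.104 ]
w1 well [ 157   14 1808] [ 0.5322 -0.2676  0.026 ] [ 0.5329 -0.3137] [0.0193 0.4189]
w1 well [  41   38 1192] [ 0.5869 -0.1835  0.026 ] [ 0.5876 -0.1835] [0.0625 0.0636]
w1 well [  41   37 1185] [ 0.5891 -0.263   0.026 ] [ 0.5897 -0.263 ] [0.0624 0.0635]
w1 well [  41   37 1174] [ 0.5912 -0.3426  0.026 ] [ 0.5919 -0.3426] [0.0621 0.0636]
((0.5921217799186707, -0.2631606459617615), (0.10666893422603607, 0.2698080539703369), 1.6055989265441895)
top tin 563 [ 0.4631 -0.1023  0.104 ]
top tin 580 [ 0.4275 -0.2332  0.104 ]
top tin 600 [ 0.4335 -0.3299  0.104 ]
top well [ 27  26 526] [ 0.5853 -0.1813  0.026 ] [ 0.5856 -0.1813] [0.0631 0.0634]
top well [ 26  26 525] [ 0.5873 -0.2611  0.026 ] [ 0.5875 -0.2611] [0.0627 0.0635]
top well [ 26  26 525] [ 0.5894 -0.3408  0.026 ] [ 0.5896 -0.3408] [0.0626 0.0636]
top well [ 97  10 498] [ 0.5332 -0.2705  0.026 ] [ 0.5339 -0.3175] [0.0127 0.3751]
((0.5900865793228149, -0.2614229917526245), (0.10662220418453217, 0.2700621783733368), 1.6471656560897827)
```

```bash
cat >> h.py <<'E'
A,B,C=[.4637,-.104],[.4286,-.2343],[.4343,-.3307]
L,M,R=[.5866,-.1824],[.5886,-.262],[.5907,-.3417]
Q=down(.027+np.pi/2); GZ=.081
def fz(r):
    v=[]
    for _ in range(10): r.sleep(.03); v.append(r.current_contact_force())
    return np.mean(v,0)
def pick(r,p,lift=.14,g=GZ):
    r.move_to([*p,g+.11],Q); r.sleep(.2); f0=fz(r)
    r.move_linear([*p,g],vel=.12); r.set_gripper(0,40); 
    r.move_linear([*p,g+lift],vel=.12); r.sleep(.4); f1=fz(r)
    print("pick",np.round(f1-f0,2),"open",round(r.current_opening(),3),"finger",r.current_finger_force(),"t",r.current_t()); return (f1-f0)[2]
def lower(r,p,floor,g=GZ):
    "lower a held tin until it stands on floor or meets something"
    z=g+floor; r.move_linear([*p,z+.022],vel=.15); r.sleep(.2); f0=fz(r)
    for k in np.arange(.018,-.0021,-.002):
        r.move_linear([*p,z+k],vel=.05); r.sleep(.05); f=r.current_contact_force()-f0
        if f[2]>3: break
    print("lower stop k",round(k,4),np.round(f,2),"tcp",np.round(r.current_tool_pos(),4)); return k
def release(r):
    r.set_gripper(1.0); p=np.array(r.current_tool_pos()); r.move_linear([*p[:2],p[2]+.11],vel=.15)
E
python3 - <<'E'
from h import *
from cell import r,optics
w=pick(r,A)
if w>-2.7:
    r.move_linear([*L,GZ+.14],vel=.15); k=lower(r,L,.011)
    d=optics.get_image("scene"); cv2.imwrite("pics/s1.png",d["pixels"][:,:,::-1])
print(r.current_t())
E
```

```text
pick [ 0.21 -0.14 -3.57] open 0.682 finger 43.59514653682709 t 9.275
9.275
```

The first tin weighs about 0.36 kg, so it is the full one. I set it back and handle the other two.

Run:
```python
from h import *
from cell import r,optics
lower(r,A,0); release(r)
w=pick(r,C)
if w>-2.7:
    r.move_linear([*R,GZ+.14],vel=.15); k=lower(r,R,.011)
    d=wrist(r,optics); cv2.imwrite("pics/w2.png",d["pixels"][:,:,::-1])
print(r.current_t())
```

```text
lower stop k 0.0 [-1.43  0.42 12.78] tcp [ 0.4642 -0.1041  0.0818]
pick [-0.09 -0.07 -1.47] open 0.684 finger 43.05468142032623 t 19.9417
lower stop k 0.0 [-0.85  0.61  7.63] tcp [ 0.5911 -0.342   0.093 ]
25.5833
```

View pics/w2.png

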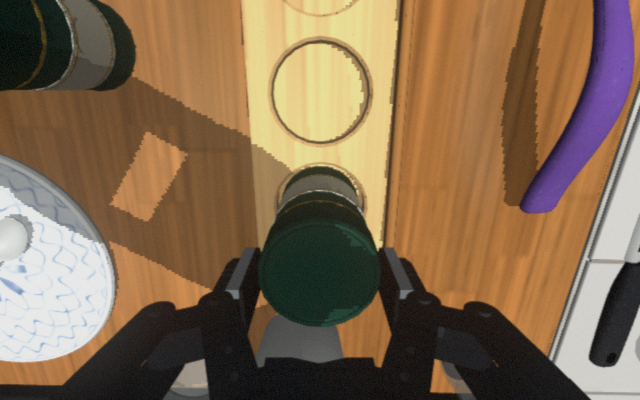

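The tin is seated in the right-hand well at (320,270), standing to full depth. The middle well at (321,90) is free.

Run:
```python
from h import *
from cell import r,optics
release(r)
w=pick(r,B)
if w>-2.7:
    r.move_linear([*L,GZ+.14],vel=.15); k=lower(r,L,.011)
    if k<.001:
        release(r); d=wrist(r,optics); np.savez("w3.npz",**d); cv2.imwrite("pics/w3.png",d["pixels"][:,:,::-1])
        P=pts(d); Z=P[...,2]; X=P[...,0]; Y=P[...,1]
        m=((Z>.09)&(Z<.13)&(X<.64)&(X>.38)&(Y<0)).astype(np.uint8); n,l,s,c=cv2.connectedComponentsWithStats(m)
        for i in range(1,n):
            if s[i,4]>300: print(s[i,4],P[l==i].mean(0).round(4))
print(r.current_t())
```

```text
pick [-0.22 -0.09 -1.3 ] open 0.681 finger 43.133565187454224 t 31.6917
lower stop k 0.0 [-0.31  0.67  8.42] tcp [ 0.587  -0.1826  0.0929]
5573 [ 0.4681 -0.1017  0.1035]
4380 [ 0.5883 -0.1796  0.1142]
2415 [ 0.592  -0.3272  0.1103]
38.675
```

View pics/w3.png

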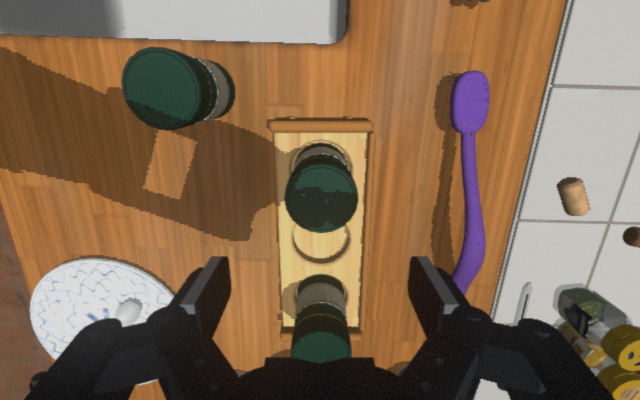

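Both light tins stand in wells at (322,195) and (322,335), with lid height about 0.114 m, so they are fully down. The full tin is upright at (163,88).

Run:
```python
from h import *
from cell import r,optics
pick(r,A,lift=.21); r.sleep(.5)
for n in("scene","top"):
    d=optics.get_image(n); np.savez(n+"2.npz",**d); cv2.imwrite(f"pics/{n}2.png",d["pixels"][:,:,::-1])
print(r.current_t(),r.current_tool_pos(),np.abs(r.current_qvel()).max())
```

```text
pick [-0.37  0.16 -3.62] open 0.678 finger 43.56792747974396 t 43.925
44.525 [ 0.46370511 -0.10401354  0.29098707] 0.0014784947773245833
```

View pics/scene2.png

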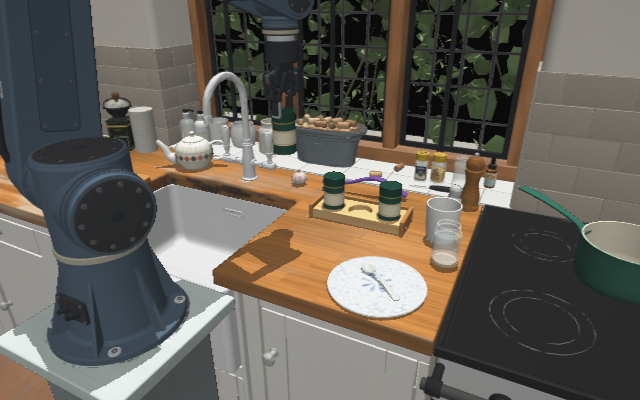

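The full tin is held upright at (284,130). The two light ones stand in the rack at (333,190) and (390,201), and the bystanders have not moved.

```bash
python3 -c "
from cell import r
print(r.hand_in())"
```

```text
the job is handed in; nothing more can be done
None
```

The two light tins (about 0.13 and 0.15 kg) are fully down in the rack's left and right wells. The full one (about 0.37 kg), which started on the left, is held upright about 0.21 m above the worktop, and the job was handed in at about 45 s.

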